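Shut the cedar cabinet's small door over its brass T-latch and lock it

TASK

Shut and lock the small door that stands open on top of the low cedar cabinet. While the door is still up, turn the brass T-latch in line with the slot in the door; then swing the door fully shut so that the T comes up through the slot, and turn the T a quarter turn, either way, so that it lies across the slot and holds the door. Leave everything else where it is.

Things in the scene. Friction and masses are not known exactly. Their poses are not given: they have to be found in the camera images.
- cabinet: fixed low cedar cabinet, 280 (x) x 420 (y) x 90 mm high, upright, position and yaw vary. Origin at the centre of its underside; its x points away from the drawer fronts, z up. In its frame the door's hinge is at y = +90, the latch's pivot at x = 0, y = -80, a small open compartment with steel tips lies at x -50..50, y -15..75, under the door; the flat top is at z = 90 mm
- door_hinge (a point): point on the door's hinge axis, at the middle of the door's width, at the height of the cabinet's top. The hinge axis runs along the cabinet's x
- door (a joint): opening angle of the small door, rad: 0 fully shut (lying flat on the cabinet's top, running from the hinge towards the cabinet's -y), growing as its free edge rises, 1.57 standing upright, 1.7 the stop. The hinge is stiff (0.34 N m): the door stays where it is left and must be pushed all the way down, some 1 to 4 N near the edge
- door_slot (a point): centre of the door's slot, on the door's upper face, 170 mm from the hinge. The door is a wooden board 140 mm wide, 225 mm from hinge to free edge, 8 mm thick, 0.25 kg. The slot goes through it, 82 mm long (along the line from hinge to free edge, 129 to 211 mm from the hinge) and 18 mm wide, with a thin brass frame; when the door is shut the latch's pivot is at its centre. Beside the slot there is 61 mm of board on either side. This frame turns with the door
- latch (a joint): angle of the brass T-latch about its upright pivot, rad, counter-clockwise from above: 0 with the bar along the cabinet's y (in line with the slot), +-1.57 across the slot, stops at +-1.62. It turns stiffly (0.06 N m) and stays where it is left. Within about 0.11 of 0 the bar passes freely through the slot, and a little beyond that its rounded top guides it in; otherwise the door comes to rest on it
- latch_bar (a point): the T-latch's pivot axis, half-way up its bar. The bar is 70 mm long (35 mm each side of the pivot), 10 mm wide, 16 mm high with a rounded top, its underside 12 mm and its top 28 mm above the cabinet's top, on a round stem 10 mm across; with the door shut the underside is 4 mm above the door. Its y runs along the bar. It can be turned by pushing on the side of one end
- striped_top_mid (a point): bystander: blue and white striped spinning top, 54 mm across, 76 mm high, standing on its crown, tip up, on the cabinet's top behind the hinge; point 35 mm up
- plain_top_mid (a point): bystander: plain wooden top, 59 mm across, 84 mm high, tip up, on the bench to the left; point 38 mm up
- tin_mid (a point): bystander: open tin of steel tips, 58 mm across, 36 mm high, on the cabinet's top at the far side of the door; its middle
- key_mid (a point): bystander: steel drill chuck key, T-shaped, 80 mm long, 60 mm cross bar, 12 mm high, lying on the cabinet's top to the right of the latch; its middle
- blank_mid (a point): bystander: turned wooden disc, 48 mm across, 24 mm high, on the cabinet's top at the near side of the door; its middle
- handle_mid (a point): bystander: ebony handle with a brass ferrule, 38 mm across, 110 mm high, standing on the bench to the right; its middle
- jar_mid (a point): bystander: amber glass jar, 60 mm across, 80 mm high, on the bench to the left; its middle

How it is judged:
On the way, in this order (a step that is already met when the one before it is completed fails the run):
1. the T-latch is turned in line with the slot (within 0.3 rad) while the door is still up (above 0.4 rad) (value of joint latch between -0.3 and 0.3 rad and value of joint door above 0.4 rad), for 0.2 s.
2. the door is fully shut (under 0.04 rad) with the T standing up through its slot (in line within 0.35 rad) (value of joint latch between -0.35 and 0.35 rad and value of joint door below 0.04 rad), for 0.2 s.
At the end, for the whole second after the job is handed in: the door is fully shut (under 0.04 rad), the T-latch lies across the slot, turned at least 1.25 rad either way from being in line with it, and is at rest; no bystander is more than 30 mm from where it stood (value of joint door below 0.04 rad and (value of joint latch above 1.25 rad or value of joint latch below -1.25 rad) and velocity of joint latch between -0.1 and 0.1 rad/s and distance of each of striped_top_mid, plain_top_mid, tin_mid, key_mid, blank_mid, handle_mid, jar_mid from where it was at the start of the episode below 0.03 m); the robot touches nothing.
It fails at once if a bystander is moved by more than 30 mm (distance of any of striped_top_mid, plain_top_mid, tin_mid, key_mid, blank_mid, handle_mid, jar_mid from where it was at the start of the episode above 0.03 m).
It also fails if it takes over 67 s, if anything falls off the work surface, if the arm or the gripper's body presses on something with over 40 N, if the wrist force passes 120 N, or if a joint passes its speed limit or range.

ROBOT

A 7-joint arm with a two-finger parallel gripper is mounted at the origin on the work surface. World frame = base frame: x ahead of the robot, y to its left, z up, the work surface at z = 0. Lengths are in m, angles in rad, forces in N, time in s.
With the tool pointing down it reaches from about 0.35 to 0.9 m from the base axis. Payload 8.1 kg.
Tool frame: the origin (TCP) lies midway between the tips of the shut fingers; the grasp point (between the pads) lies 19 mm behind it (env.grip_point_offset is the distance from the TCP to the grasp point, in m); z points along the fingers, x is the direction in which the jaws open and shut, and the axes are right-handed (so a half turn about z gives the same grasp; the last joint's range is limited). The gripper opens to 85 mm and grips with 20 to 120 N. Pads are 22 mm wide; open, the fingers measure 114 mm over their backs; the gripper's body (76 mm by 85 mm) begins 54 mm behind the grasp point. The pads swing forward as they close: fully open they stand 13 mm farther back than shut.
Start: joints at [1.141, 0.434, 0.025, 1.573, -0.012, 1.134, -0.075], TCP at [0.201, -0.592, 0.231] pointing down, gripper open.
Joint ranges: [-2.62, 2.62], [-0.44, 2.09], [-1.27, 1.32], [0.08, 2.57], [-1.32, 4.46], [0.12, 2], [-2.74, 2.74]. Speed limits (rad/s): [2.22, 2.22, 3.01, 3.01, 3.14, 3.14, 3.14].

INTERFACE

Orientations are given as a unit quaternion [x, y, z, w].
In Python, from workcell import env gives the robot as it stands.
- The arm moves only by the tool move_arm, never from a script. Its argument "plan" is a list of rows, each an object of numbers: "dx", "dy", "dz": the shift along the tool's x, y, z in mm; "rx", "ry", "rz": the turn, a rotation vector about the tool's x, y, z in degrees. A call has 1 to 12 rows; each row shifts and turns the pose as measured when the row begins, along the tool's axes as they then stand; what a row does not reach is not made up. A row lasts 1/12 s, in which the tool goes at most 41.7 mm and 7.16 degrees, less where a joint would pass 70% of its speed; a pose out of reach is approached as far as the arm can. A call is refused whole if a number of a shift passes 41.7 or a number of a turn 7.16, either way. A call with a gripper value outside its range is refused whole. "gripper" is the closure in counts, from 0 (fully open) to 255 (shut), set as the call begins (left out, the last holds). The fingers move at their own pace and stop on an object; the grip force is fixed at half the most. Time passes only in rows, so rows that do not move let the fingers close. It gives the time, the measured TCP pose, the force and the opening at its end, in the units of the state.
- env.observe(): the state, without advancing time (a new reading comes with each control period).
- env.get_image(name): name is "scene" or "top" or "wrist"; returns a dict with "frame" (480x640x3 uint8, red, green, blue), "K" (3x3 intrinsics, pixels), "dist" ([k1, k2, p1, p2, k3] as OpenCV has them; the pictures are not rectified), "extrinsics" (4x4, takes a point from camera to world coordinates). Camera axes: x right, y down, z forward; pixel columns grow to the right and rows downward; lengths in m; the calibration is good to about 2 mm. A picture is of the moment at which its call begins. There is no depth.
- env.finish_job(): hands the job in, once; it reports no verdict.
The state is a dict: "time": time; "q": joint angles; "qd": joint speeds; "joint_torque": joint torques, N m; "position": TCP position; "eef_rot": TCP orientation; "contact_force": force on the tool from outside, world axes, zero at the start; "ft_torque": the same for the moment, N m; "width": finger opening in m.
Only numpy, scipy, OpenCV 4.12 (cv2) and the standard library are available. Lean on these libraries where they do the work, as an engineer would, in place of code of your own. Each camera call takes 0.05 s, during which the arm holds its last target. There are 200 camera calls.

## Working session

There is one attempt and no reset: what is moved stays moved. The work goes in short steps, Python scripts to look and compute and a tool call to move; the robot and the scene stay as the last step left them, time stands still between calls to the robot, and variables do not carry over. Pictures are saved under pics/ and viewed, on a budget of 10 in all, crops included, one or two more only if the job needs it, and the job is handed in when it is done.

Besides the shell and the picture viewer there is one more tool, called after "Emit:" by a JSON object that holds its "fn" and its "kwargs", one argument or row to a line. move_arm: Moves the arm, as the interface text tells. Its arguments: {"type":"object","properties":{"plan":{"type":"array","items":{"type":"object","properties":{"dx":{"type":"number"},"dy":{"type":"number"},"dz":{"type":"number"},"rx":{"type":"number"},"ry":{"type":"number"},"rz":{"type":"number"}}}},"gripper":{"type":"number"}},"required":["plan"]}

```bash
ls; mkdir -p pics
python3 - <<'E'
from workcell import env
import cv2,numpy as np
s=env.observe();print(s['time'],s['position'],s['eef_rot'],s['contact_force'],s['width'])
for n in ('scene','top','wrist'):
    d=env.get_image(n);cv2.imwrite(f'pics/{n}0.png',d['frame'][:,:,::-1]);np.savez(f'pics/{n}0.npz',**d)
    print(n,d['K'].tolist(),d['dist'],d['extrinsics'].round(4).tolist())
E
```

```text
pics
0.0 [ 0.20041538 -0.59145455  0.2305347 ] [ 8.12686547e-01 -5.82700581e-01 -6.65247097e-04 -4.08038979e-04] [-0.22800591 -0.23311952 -0.20664727] 0.0856549791361771
scene [[448.6682245466759, 0.0, 315.64788454080247], [0.0, 448.6682245466759, 247.1029652672928], [0.0, 0.0, 1.0]] [-0.01766058  0.          0.          0.          0.        ] [[-0.6932, 0.457, -0.5573, 1.1388], [0.7207, 0.4395, -0.5361, 0.5398], [-0.0001, -0.7733, -0.6341, 0.7369], [0.0, 0.0, 0.0, 1.0]]
top [[510.5534394674106, 0.0, 322.94549943077595], [0.0, 510.5534394674106, 240.65918735241198], [0.0, 0.0, 1.0]] [0.00463199 0.         0.         0.         0.        ] [[0.0781, -0.9728, 0.2183, 0.3316], [-0.9969, -0.0753, 0.0211, -0.0097], [-0.0041, -0.2193, -0.9757, 1.1899], [0.0, 0.0, 0.0, 1.0]]
wrist [[419.91268749716494, 0.0, 316.93069289798143], [0.0, 419.91268749716494, 238.1947291149214], [0.0, 0.0, 1.0]] [0.00353264 0.         0.         0.         0.        ] [[0.3209, -0.9016, -0.2902, 0.2753], [-0.9471, -0.3061, -0.0964, -0.5679], [-0.0019, 0.3058, -0.9521, 0.3741], [0.0, 0.0, 0.0, 1.0]]
```

View pics/scene0.png

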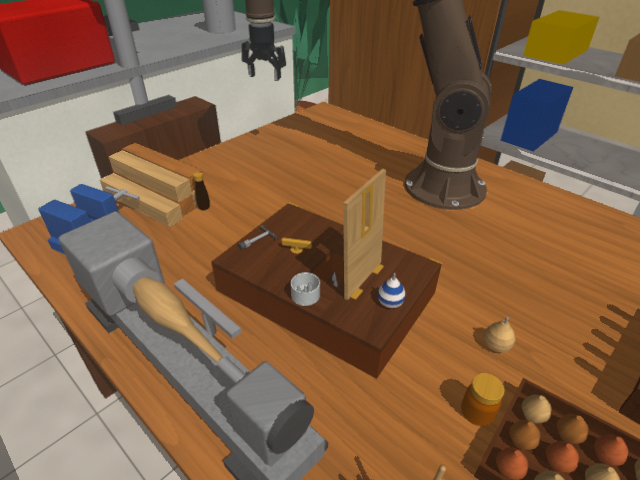

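View pics/top0.png

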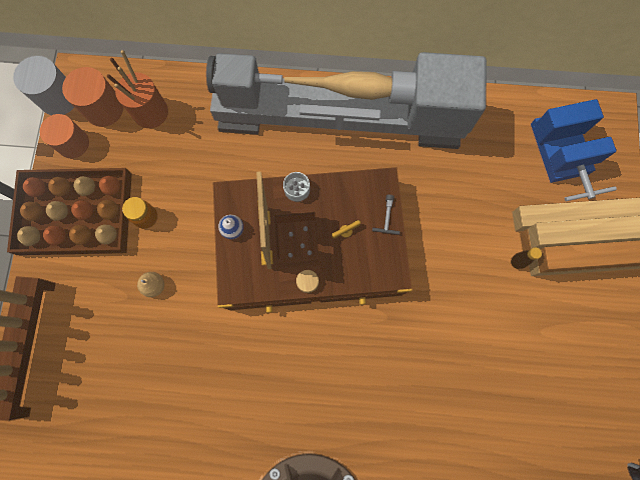

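Scene view: cabinet with the door upright, latch near (296,243), key (257,238). Top view: cabinet corners near (213,183), (398,168), (411,290) and (218,307); latch bar from (333,237) to (360,222), door at x≈265.

```bash
cat > h.py <<'E'
import cv2,numpy as np
from scipy.spatial.transform import Rotation as R
def load(n): return dict(np.load(f'pics/{n}.npz'))
def ray(d,uv):
    p=cv2.undistortPoints(np.array([[uv]],float),d['K'],d['dist'])[0,0]
    E=d['extrinsics'];return E[:3,3],E[:3,:3]@np.array([*p,1])
def onz(d,uv,z):
    o,v=ray(d,uv);return o+v*(z-o[2])/v[2]
def proj(d,P):
    T=np.linalg.inv(d['extrinsics']);P=np.atleast_2d(P).astype(float)
    return cv2.projectPoints(P,cv2.Rodrigues(T[:3,:3])[0],T[:3,3],d['K'],d['dist'])[0][:,0]
def tri(obs):
    A=np.zeros((3,3));b=np.zeros(3)
    for d,uv in obs:
        o,v=ray(d,uv);v=v/np.linalg.norm(v);M=np.eye(3)-np.outer(v,v);A+=M;b+=M@o
    return np.linalg.solve(A,b)
def cab(pose,P): # pose x,y,yaw
    x,y,a=pose;c,s=np.cos(a),np.sin(a);P=np.atleast_2d(P).astype(float)
    return np.c_[x+c*P[:,0]-s*P[:,1],y+s*P[:,0]+c*P[:,1],P[:,2]]
E
cat > fit.py <<'E'
from h import *
from scipy.optimize import least_squares
t,s=load('top0'),load('scene0')
C=np.array([[.14,.21,.09],[.14,-.21,.09],[-.14,-.21,.09],[-.14,.21,.09]])
uv=[(213,183),(398,168),(411,290),(218,307)]
for p in uv: print(onz(t,p,.09).round(3))
f=lambda p:(proj(t,cab(p,C))-uv).ravel()
r=least_squares(f,[.5,-.0,0]);print(r.x,r.fun.round(1))
pose=r.x; np.save('pose.npy',pose)
print('scene corners',proj(s,cab(pose,C)).round(1).tolist())
e=[onz(t,p,.118-.0)for p in((333,237),(360,222))];v=e[1]-e[0];print('bar len',np.linalg.norm(v),'mid',(e[0]+e[1])/2,'pivot model',cab(pose,[0,-.08,.11]),'ang',np.arctan2(v[1],v[0])-pose[2]-np.pi/2)
def lines(pose,th,la):
    L=[]
    c=cab(pose,C);b=c*[1,1,0]
    for i in range(4):L+=[(c[i],c[(i+1)%4]),(c[i],b[i])]
    def door(x,l,h=0): return [x,.09-l*np.cos(th)-0*h+np.sin(th)*h,.09+l*np.sin(th)+h*np.cos(th)]
    for x0,a,b_,w in((0,0,.225,.07),(0,.129,.211,.009)):
        q=cab(pose,[door(-w,a),door(w,a),door(w,b_),door(-w,b_)])
        L+=[(q[i],q[(i+1)%4]) for i in range(4)]
    u=np.array([-np.sin(la),np.cos(la),0]);n=np.array([u[1],-u[0],0]);m=np.array([0,-.08,.118])
    q=cab(pose,[m+.035*u+.005*n,m+.035*u-.005*n,m-.035*u-.005*n,m-.035*u+.005*n]);L+=[(q[i],q[(i+1)%4]) for i in range(4)]
    return L
def overlay(d,pose,th,la):
    im=d['frame'][:,:,::-1].copy()
    im=cv2.resize(im,None,fx=3,fy=3,interpolation=cv2.INTER_CUBIC)
    for a,b in lines(pose,th,la):
        q=(proj(d,[a,b])*3+1).round().astype(int);cv2.line(im,tuple(map(int,q[0])),tuple(map(int,q[1])),(0,255,0),1)
    return im
if __name__=='__main__':
    a=overlay(t,pose,1.6,-1.0)[460:960,600:1260];b=overlay(s,pose,1.6,-1.0)[480:1140,600:1380]
    a=cv2.resize(a,None,fx=.6,fy=.6);b=cv2.resize(b,(400,338))
    cv2.imwrite('pics/ov.png',np.hstack([cv2.copyMakeBorder(a,0,338-a.shape[0],0,0,0),b]))
E
python3 fit.py
```

```text
[0.692 0.273 0.09 ]
[ 0.76  -0.143  0.09 ]
[ 0.484 -0.184  0.09 ]
[0.415 0.227 0.09 ]
[0.58761104 0.04330128 0.16116923] [-0.  -0.  -0.8  0.2  1.1  0.3 -0.3 -0.5]
scene corners [[381.3, 347.0], [212.1, 259.6], [289.2, 201.4], [442.1, 262.1]]
bar len 0.06751247614219971 mid [ 0.60009435 -0.03550293  0.118     ] pivot model [[ 0.60044884 -0.03566195  0.11      ]] ang -2.7079788438728825
```

View pics/ov.png

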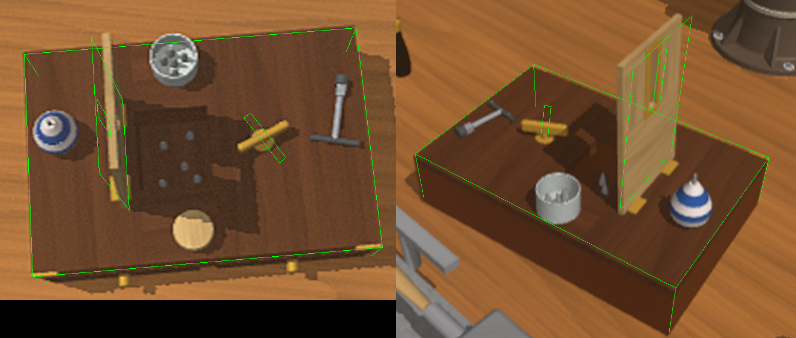

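The cabinet outline fits both views to within about 2 px. The latch is at about +0.43 rad, and my overlay had the wrong sign. Next I'll refine the latch angle and the door angle.

```bash
cat > m.py <<'E'
from h import *
from workcell import env
pose=np.load('pose.npy');x,y,a=pose
t,s=load('top0'),load('scene0')
for n,d,(u,v) in(('top',t,(346,230)),('scene',s,(296,243))):
    hsv=cv2.cvtColor(d['frame'],cv2.COLOR_RGB2HSV);m=((hsv[:,:,0]>15)&(hsv[:,:,0]<32)&(hsv[:,:,1]>130)&(hsv[:,:,2]>120)).astype(np.uint8)
    k=np.zeros_like(m);k[v-20:v+20,u-24:u+24]=1;m&=k
    ys,xs=np.nonzero(m);P=np.array([onz(d,(i,j),.114)[:2] for i,j in zip(xs,ys)]);c=P.mean(0);w,V=np.linalg.eigh(np.cov(P.T));q=V[:,1]
    ang=(np.arctan2(q[1],q[0])-a-np.pi/2+np.pi/2)%np.pi-np.pi/2
    pr=(P-c)@q;print(n,len(P),c,'ang',ang,'len',np.ptp(pr))
print('pivot',cab(pose,[0,-.08,.11]))
# triangulated checks + objects in cabinet frame
def tocab(p): d=p[:2]-pose[:2];return np.array([np.cos(a)*d[0]+np.sin(a)*d[1],-np.sin(a)*d[0]+np.cos(a)*d[1],p[2]]).round(3)
print('latch tri',tri([(t,(346.5,229.5)),(s,(296,242))]))
for n,p,z in(('tin',(297,185),.126),('blank',(307,281),.114),('key',(386,215),.1),('striped',(230,226),.125)):print(n,tocab(onz(t,p,z)))
dt=tri([(t,(261,172)),(s,(345,205))]);print('door far top corner',tocab(dt))
dt=tri([(t,(266,267)),(s,(384,171))]);print('door near top corner',tocab(dt))
o=env.observe();Q=R.from_quat(o['eef_rot']).as_matrix();print(Q.round(3),'yaw',a, 'cam in tool',Q.T@(load('wrist0')['extrinsics'][:3,3]-o['position']))
E
python3 m.py
```

```text
top 178 [ 0.60210131 -0.0340639 ] ang 0.42147028131239717 len 0.0674884045924393
scene 271 [ 0.61436721 -0.0273092 ] ang 0.09962466427120398 len 0.06386247296059461
pivot [[ 0.60044884 -0.03566195  0.11      ]]
latch tri [ 0.60301167 -0.03608631  0.10756292]
tin [0.107 0.019 0.126]
blank [-0.104  0.014  0.114]
key [ 0.03  -0.171  0.1  ]
striped [0.027 0.17  0.125]
door far top corner [0.073 0.08  0.308]
door near top corner [-0.097  0.075  0.292]
[[ 0.321 -0.947 -0.   ]
 [-0.947 -0.321  0.001]
 [-0.001  0.    -1.   ]] yaw 0.16116923327157867 cam in tool [ 0.00143627 -0.07850972 -0.14333798]
```

Emit:
{"fn": "move_arm", "kwargs": {
  "plan": [
    {"dx":-20,"dy":-28,"dz":-1},
    {"dx":-20,"dy":-28,"dz":-1},
    {"dx":-20,"dy":-28,"dz":-1},
    {"dx":-20,"dy":-28,"dz":-1},
    {"dx":-20,"dy":-28,"dz":-1},
    {"dx":-20,"dy":-28,"dz":-1},
    {"dx":-20,"dy":-28,"dz":-1},
    {"dx":-20,"dy":-28,"dz":-1},
    {"dx":-20,"dy":-28,"dz":-1},
    {"dx":-20,"dy":-28,"dz":-1},
    {"dx":-20,"dy":-28,"dz":-1},
    {"dx":-20,"dy":-28,"dz":-1}
  ]
}}

```text
invalid input at $.plan[0]: expected keys dx, dy, dz, rx, ry, rz
```

Emit:
{"fn": "move_arm", "kwargs": {
  "plan": [
    {"dx":-20,"dy":-28},
    {"dx":-20,"dy":-28},
    {"dx":-20,"dy":-28},
    {"dx":-20,"dy":-28},
    {"dx":-20,"dy":-28},
    {"rz":-7},
    {"rz":-7},
    {"rz":-7},
    {"rz":-7},
    {"rz":-7},
    {"rz":-7},
    {"rz":-7}
  ]
}}

```text
invalid input at $.plan[0]: expected keys dx, dy, dz, rx, ry, rz
```

Emit:
{"fn": "move_arm", "kwargs": {
  "plan": [
    {"dx":-20,"dy":-28,"dz":-1,"rx":0,"ry":0,"rz":0},
    {"dx":-20,"dy":-28,"dz":-1,"rx":0,"ry":0,"rz":0},
    {"dx":-20,"dy":-28,"dz":-1,"rx":0,"ry":0,"rz":0},
    {"dx":-20,"dy":-28,"dz":-1,"rx":0,"ry":0,"rz":0},
    {"dx":-20,"dy":-28,"dz":-1,"rx":0,"ry":0,"rz":0},
    {"dx":-20,"dy":-28,"dz":-1,"rx":0,"ry":0,"rz":0},
    {"dx":-20,"dy":-28,"dz":-1,"rx":0,"ry":0,"rz":0},
    {"dx":-20,"dy":-28,"dz":-1,"rx":0,"ry":0,"rz":0},
    {"dx":-20,"dy":-28,"dz":-1,"rx":0,"ry":0,"rz":0},
    {"dx":-20,"dy":-28,"dz":-1,"rx":0,"ry":0,"rz":0},
    {"dx":-20,"dy":-28,"dz":-1,"rx":0,"ry":0,"rz":0},
    {"dx":-20,"dy":-28,"dz":-1,"rx":0,"ry":0,"rz":0}
  ]
}}

```text
time: 1.15
position: [0.4439, -0.2495, 0.2386]
eef_rot: [0.808, -0.59, -0.003, 0.002]
contact_force: [0.9, -0.0, 0.1]
width: 0.0855
```

Emit:
{"fn": "move_arm", "kwargs": {
  "plan": [
    {"dx":-20,"dy":-28,"dz":0,"rx":0,"ry":0,"rz":0},
    {"dx":-20,"dy":-28,"dz":0,"rx":0,"ry":0,"rz":0},
    {"dx":-20,"dy":-28,"dz":0,"rx":0,"ry":0,"rz":0},
    {"dx":-20,"dy":-28,"dz":0,"rx":0,"ry":0,"rz":0},
    {"dx":0,"dy":0,"dz":0,"rx":0,"ry":0,"rz":-7},
    {"dx":0,"dy":0,"dz":0,"rx":0,"ry":0,"rz":-7},
    {"dx":0,"dy":0,"dz":0,"rx":0,"ry":0,"rz":-7},
    {"dx":0,"dy":0,"dz":0,"rx":0,"ry":0,"rz":-7},
    {"dx":0,"dy":0,"dz":0,"rx":0,"ry":0,"rz":-7},
    {"dx":0,"dy":0,"dz":0,"rx":0,"ry":0,"rz":-7},
    {"dx":0,"dy":0,"dz":0,"rx":0,"ry":0,"rz":-7},
    {"dx":0,"dy":0,"dz":0,"rx":0,"ry":0,"rz":-7}
  ]
}}

```text
time: 2.15
position: [0.5331, -0.1191, 0.2359]
eef_rot: [0.992, -0.129, -0.005, -0.002]
contact_force: [-0.7, 0.4, -0.3]
width: 0.0855
```

```bash
cat > st.py <<'E'
from h import *
from workcell import env
import sys
pose=np.load('pose.npy')
def status(cx,cy,z,la,o=None):
    o=o or env.observe();Q=R.from_quat(o['eef_rot'])
    tgt=cab(pose,[cx,cy,z])[0];ya=pose[2]+la
    T=R.from_matrix(np.c_[[np.cos(ya),np.sin(ya),0],[np.sin(ya),-np.cos(ya),0],[0,0,-1]])
    d=Q.as_matrix().T@(tgt-o['position'])*1000
    p=o['position'];dd=p[:2]-pose[:2];a=pose[2]
    print('t',round(o['time'],2),'cab pos',(np.r_[np.cos(a)*dd[0]+np.sin(a)*dd[1],-np.sin(a)*dd[0]+np.cos(a)*dd[1],p[2]]*1000).round(1),'d tool mm',d.round(1),'rotvec deg',np.degrees((Q.inv()*T).as_rotvec()).round(1),'F',np.round(o['contact_force'],1),'w',round(o['width']*1000,1),'q',np.round(o['q'],2))
if __name__=='__main__': status(*map(float,sys.argv[1:5]))
E
python3 st.py 0 -.08 .2 .42
python3 - <<'E'
from workcell import env
import cv2,numpy as np
d=env.get_image('wrist');cv2.imwrite('pics/wrist1.png',d['frame'][:,:,::-1]);np.savez('pics/wrist1.npz',**d)
E
```

```text
t 2.15 cab pos [ -79.9 -151.5  235.9] d tool mm [ 44.2 -97.7  35.7] rotvec deg [ -0.4   0.5 -48.1] F [-0.7  0.4 -0.3] w 85.5 q [ 0.45  0.35 -0.42  1.72  0.15  1.11 -0.28]
```

View pics/wrist1.png

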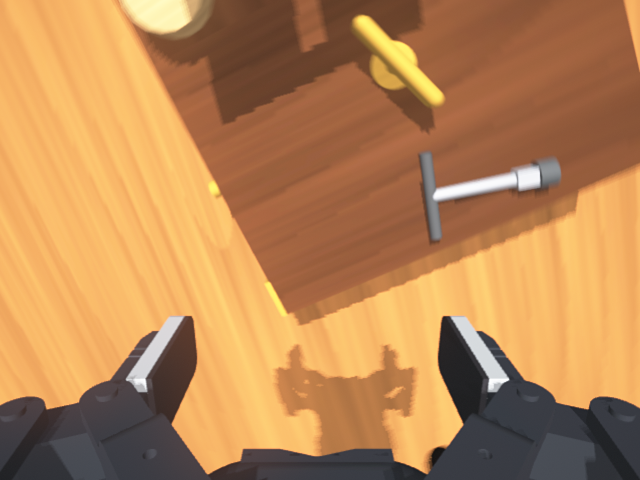

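The wrist view shows the bar from (360,19) to (439,102). The cabinet's near-right corner is at about (289,321).

Run:
```python
from h import *
pose=np.load('pose.npy');d=load('wrist1');a=pose[2]
for z in(.11,.118):
    e=[onz(d,p,z) for p in((357,15),(442,105))];v=e[1]-e[0]
    print(z,(e[0]+e[1])/2,np.linalg.norm(v),(np.arctan2(v[1],v[0])-a-np.pi/2+np.pi/2)%np.pi-np.pi/2)
print('pivot',cab(pose,[0,-.08,.11]),proj(d,cab(pose,[0,-.08,.118])))
print('corner',cab(pose,[-.14,-.21,.09]),onz(d,(289,321),.09), onz(d,(640,163),.09),onz(d,(135,0),.09))
t=load('top0')
print('tri',tri([(d,(399.5,60)),(t,(346.5,229.5))]))
```

```text
0.11 [ 0.60657029 -0.03364626  0.11      ] 0.0725638320114212 0.40342641951847646
0.118 [ 0.60504178 -0.03399694  0.118     ] 0.07041050434652252 0.40342641951847646
pivot [[ 0.60044884 -0.03566195  0.11      ]] [[393.46278677  66.55054957]]
corner [[ 0.4831246  -0.18644332  0.09      ]] [ 0.49053227 -0.19291705  0.09      ] [ 0.75410573 -0.1370883   0.09      ] [0.45961943 0.04326676 0.09      ]
tri [ 0.60479785 -0.03415197  0.10653689]
```

Emit:
{"fn": "move_arm", "kwargs": {
  "plan": [
    {"dx":0,"dy":0,"dz":0,"rx":0,"ry":0,"rz":-7},
    {"dx":0,"dy":0,"dz":0,"rx":0,"ry":0,"rz":-7},
    {"dx":0,"dy":0,"dz":0,"rx":0,"ry":0,"rz":-7},
    {"dx":0,"dy":0,"dz":0,"rx":0,"ry":0,"rz":-7},
    {"dx":0,"dy":0,"dz":0,"rx":0,"ry":0,"rz":-7},
    {"dx":0,"dy":0,"dz":0,"rx":0,"ry":0,"rz":-7},
    {"dx":0,"dy":0,"dz":0,"rx":0,"ry":0,"rz":-5},
    {"dx":26,"dy":-8,"dz":9,"rx":0,"ry":0,"rz":0},
    {"dx":26,"dy":-8,"dz":9,"rx":0,"ry":0,"rz":0},
    {"dx":26,"dy":-8,"dz":9,"rx":0,"ry":0,"rz":0},
    {"dx":26,"dy":-8,"dz":9,"rx":0,"ry":0,"rz":0},
    {"dx":0,"dy":0,"dz":0,"rx":0,"ry":0,"rz":0}
  ]
}}

```text
time: 3.2
position: [0.6031, -0.0378, 0.1956]
eef_rot: [0.962, 0.273, -0.006, -0.004]
contact_force: [-0.9, 1.0, 0.5]
width: 0.0852
```

```bash
python3 st.py 0 -.08 .2 .40
python3 - <<'E'
from workcell import env
import cv2,numpy as np
d=env.get_image('wrist');cv2.imwrite('pics/wrist2.png',d['frame'][:,:,::-1]);np.savez('pics/wrist2.npz',**d)
E
```

```text
t 3.2 cab pos [  2.3 -82.6 195.6] d tool mm [-1.2 -3.3 -4.3] rotvec deg [-0.6  0.6 -0.4] F [-0.9  1.   0.5] w 85.2 q [ 0.37  0.51 -0.58  1.62  0.29  1.11  0.27]
```

View pics/wrist2.png

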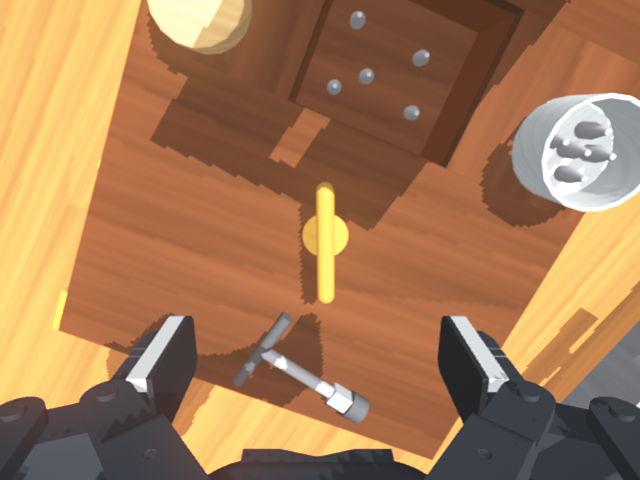

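The bar is upright in the image, (326,183) to (326,303), so it's parallel to the tool. The compartment's -y corners are at (290,100) and (447,165).

Run:
```python
from h import *
pose=np.load('pose.npy');d=load('wrist2')
e=[onz(d,p,.116) for p in((326,183),(326,303))];v=e[1]-e[0];m=(e[0]+e[1])/2
print('bar',m,np.linalg.norm(v),np.arctan2(v[1],v[0])+np.pi/2)
A,B=onz(d,(290,100),.09),onz(d,(447,165),.09);w=B-A;print('comp',A,B,np.linalg.norm(w),'yaw',np.arctan2(w[1],w[0]),'model',cab(pose,[[-.05,-.015,.09],[.05,-.015,.09]]).round(4).tolist())
C=onz(d,(60,329),.09),onz(d,(434,459),.09);w=C[1]-C[0];print('edge',C,'len',np.linalg.norm(w),'yaw',np.arctan2(w[1],w[0]),cab(pose,[[-.14,-.21,.09],[.14,-.21,.09]]))
t=load('top0');print(tri([(d,(326,243)),(t,(346.5,229.5))]),tri([(load('wrist1'),(399.5,60)),(d,(326,243))]))
```

```text
bar [ 0.60572901 -0.03414207  0.116     ] 0.07074347195701264 0.5600418293179856
comp [0.54716949 0.02149032 0.09      ] [0.64448282 0.03883535 0.09      ] 0.09884702243951554 yaw 0.17638668744325703 model [[0.5407, 0.0205, 0.09], [0.6394, 0.0365, 0.09]]
edge (array([ 0.49029179, -0.1853397 ,  0.09      ]), array([ 0.76676849, -0.13987064,  0.09      ])) len 0.2801906520077722 yaw 0.1629998344639555 [[ 0.4831246  -0.18644332  0.09      ]
 [ 0.75949589 -0.14151105  0.09      ]]
[ 0.60598766 -0.03628322  0.1008894 ] [ 0.60501638 -0.03299978  0.11530113]
```

Emit:
{"fn": "move_arm", "kwargs": {
  "plan": [
    {"dx":4,"dy":-1.5,"dz":10,"rx":0,"ry":0,"rz":0},
    {"dx":0,"dy":0,"dz":10,"rx":0,"ry":0,"rz":0},
    {"dx":0,"dy":0,"dz":10,"rx":0,"ry":0,"rz":0},
    {"dx":0,"dy":0,"dz":10,"rx":0,"ry":0,"rz":0},
    {"dx":0,"dy":0,"dz":0,"rx":0,"ry":0,"rz":0},
    {"dx":0,"dy":0,"dz":0,"rx":0,"ry":0,"rz":0},
    {"dx":0,"dy":0,"dz":0,"rx":0,"ry":0,"rz":0}
  ],
  "gripper": 175
}}

```text
time: 3.83
position: [0.6015, -0.0412, 0.1507]
eef_rot: [0.963, 0.268, -0.009, -0.002]
contact_force: [0.7, -0.4, 0.1]
width: 0.0267
```

```bash
python3 - <<'E'
import numpy as np
p=np.load('pose.npy');p[0]+=.005;p[1]+=.0015;np.save('pose.npy',p)
E
python3 st.py 0 -.08 .105 .40
python3 - <<'E'
from workcell import env
import cv2,numpy as np
d=env.get_image('wrist');cv2.imwrite('pics/wrist3.png',d['frame'][:,:,::-1]);np.savez('pics/wrist3.npz',**d)
E
```

```text
t 3.83 cab pos [ -5.  -86.3 150.7] d tool mm [ 7.7 -3.6 45.6] rotvec deg [-0.5  0.9 -1.1] F [ 0.7 -0.4  0.1] w 26.7 q [ 0.36  0.55 -0.56  1.67  0.33  1.03  0.23]
```

View pics/wrist3.png

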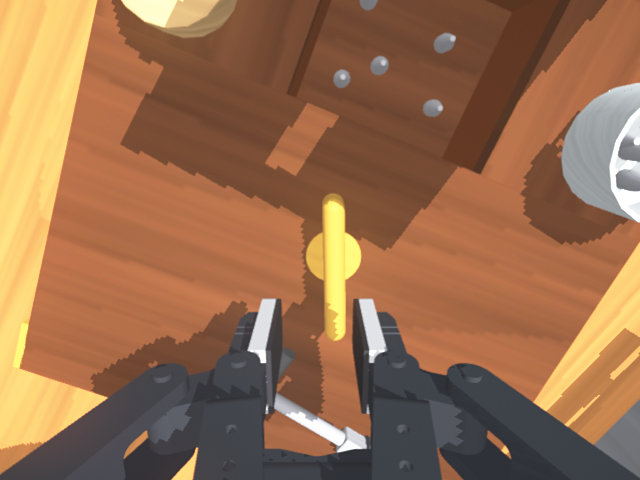

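The wrist image puts the bar at column 335, about 8 mm along tool +x. That agrees with the updated model's 7.7 mm.

Emit:
{"fn": "move_arm", "kwargs": {
  "plan": [
    {"dx":7.5,"dy":-3.5,"dz":0,"rx":-0.5,"ry":0.9,"rz":-1},
    {"dx":0,"dy":0,"dz":0,"rx":0,"ry":0,"rz":0},
    {"dx":0.5,"dy":-0.5,"dz":10,"rx":0,"ry":0,"rz":0},
    {"dx":0,"dy":0,"dz":0,"rx":0,"ry":0,"rz":0}
  ]
}}

```text
time: 4.22
position: [0.6082, -0.0329, 0.142]
eef_rot: [0.961, 0.277, 0.003, 0.0]
contact_force: [0.3, -0.7, -0.6]
width: 0.0267
```

```bash
python3 st.py 0 -.08 .105 .40
```

```text
t 4.22 cab pos [  2.9 -79.2 142. ] d tool mm [-3.2 -0.5 37. ] rotvec deg [ 0.1 -0.3 -0. ] F [ 0.3 -0.7 -0.6] w 26.7 q [ 0.35  0.56 -0.56  1.69  0.34  0.99  0.23]
```

Emit:
{"fn": "move_arm", "kwargs": {
  "plan": [
    {"dx":-2,"dy":-0.5,"dz":8,"rx":0,"ry":0,"rz":0},
    {"dx":0,"dy":0,"dz":8,"rx":0,"ry":0,"rz":0},
    {"dx":0,"dy":0,"dz":6,"rx":0,"ry":0,"rz":0},
    {"dx":0,"dy":0,"dz":0,"rx":0,"ry":0,"rz":0}
  ]
}}

```text
time: 4.55
position: [0.6059, -0.0334, 0.1173]
eef_rot: [0.961, 0.277, 0.003, 0.0]
contact_force: [-0.7, -0.1, -0.2]
width: 0.0268
```

```bash
python3 st.py 0 -.08 .105 .40;python3 st.py 0 -.08 .105 .40
python3 - <<'E'
from workcell import env
import cv2,numpy as np
d=env.get_image('wrist');cv2.imwrite('pics/wrist4.png',d['frame'][:,:,::-1]);np.savez('pics/wrist4.npz',**d)
E
python3 st.py 0 -.08 .105 .40
```

```text
t 4.55 cab pos [  0.6 -79.3 117.3] d tool mm [-0.8  0.4 12.3] rotvec deg [ 0.1 -0.3  0. ] F [-0.7 -0.1 -0.2] w 26.8 q [ 0.34  0.58 -0.55  1.72  0.36  0.94  0.21]
t 4.55 cab pos [  0.6 -79.3 117.3] d tool mm [-0.8  0.4 12.3] rotvec deg [ 0.1 -0.3  0. ] F [-0.7 -0.1 -0.2] w 26.8 q [ 0.34  0.58 -0.55  1.72  0.36  0.94  0.21]
t 4.6 cab pos [  0.7 -79.3 117.8] d tool mm [-1.   0.3 12.8] rotvec deg [ 0.1 -0.3  0. ] F [-0.1  0.3  0.5] w 26.6 q [ 0.34  0.58 -0.55  1.72  0.36  0.94  0.21]
```

View pics/wrist4.png

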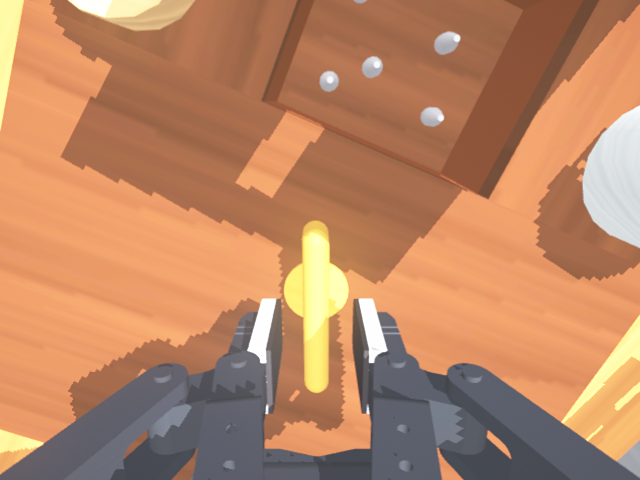

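The bar is centred between the fingers at column 316. Next: descend, narrow the fork and turn the latch.

Emit:
{"fn": "move_arm", "kwargs": {
  "plan": [
    {"dx":-0.5,"dy":0,"dz":6,"rx":0,"ry":0,"rz":0},
    {"dx":0,"dy":0,"dz":6,"rx":0,"ry":0,"rz":0},
    {"dx":0,"dy":0,"dz":0,"rx":0,"ry":0,"rz":0},
    {"dx":0,"dy":0,"dz":0,"rx":0,"ry":0,"rz":0}
  ],
  "gripper": 213
}}

```text
time: 4.93
position: [0.6059, -0.0337, 0.1045]
eef_rot: [0.961, 0.277, 0.003, 0.0]
contact_force: [-0.5, 0.9, 0.1]
width: 0.014
```

Emit:
{"fn": "move_arm", "kwargs": {
  "plan": [
    {"dx":0,"dy":0,"dz":0,"rx":0,"ry":0,"rz":5},
    {"dx":0,"dy":0,"dz":0,"rx":0,"ry":0,"rz":5},
    {"dx":0,"dy":0,"dz":0,"rx":0,"ry":0,"rz":5},
    {"dx":0,"dy":0,"dz":0,"rx":0,"ry":0,"rz":5},
    {"dx":0,"dy":0,"dz":0,"rx":0,"ry":0,"rz":0}
  ]
}}

```text
time: 5.35
position: [0.6057, -0.0341, 0.1044]
eef_rot: [0.995, 0.098, 0.003, -0.0]
contact_force: [0.7, -0.6, -2.0]
width: 0.0144
```

```bash
python3 st.py 0 -.08 .105 0
```

```text
t 5.35 cab pos [  0.3 -80.  104.4] d tool mm [-0.3  0.  -0.6] rotvec deg [-0.  -0.3  2. ] F [ 0.7 -0.6 -2. ] w 14.4 q [ 0.28  0.58 -0.45  1.74  0.31  0.9  -0.11]
```

Emit:
{"fn": "move_arm", "kwargs": {
  "plan": [
    {"dx":0,"dy":0,"dz":0,"rx":0,"ry":0,"rz":4},
    {"dx":0,"dy":0,"dz":0,"rx":0,"ry":0,"rz":4},
    {"dx":0,"dy":0,"dz":0,"rx":0,"ry":0,"rz":4},
    {"dx":0,"dy":0,"dz":0,"rx":0,"ry":0,"rz":0}
  ]
}}

```text
time: 5.68
position: [0.6057, -0.0341, 0.1044]
eef_rot: [1.0, -0.005, 0.002, -0.0]
contact_force: [-0.4, -0.6, -0.7]
width: 0.0139
```

```bash
python3 st.py 0 -.08 .105 0
python3 - <<'E'
from h import *
from workcell import env
d=env.get_image('wrist');np.savez('pics/wrist5.npz',**d)
f=d['frame'];hsv=cv2.cvtColor(f,cv2.COLOR_RGB2HSV);m=((hsv[:,:,0]>20)&(hsv[:,:,0]<35)&(hsv[:,:,1]>130)&(hsv[:,:,2]>140)).astype(np.uint8);m[:150]=0;m[:,:230]=0;m[:,420:]=0
im=f[:,:,::-1].copy();im=np.hstack([im[150:450,180:460],cv2.cvtColor(m*255,cv2.COLOR_GRAY2BGR)[150:450,180:460]]);cv2.imwrite('pics/w5.png',im)
E
```

```text
t 5.68 cab pos [  0.2 -80.  104.4] d tool mm [-0.2  0.1 -0.6] rotvec deg [-0.  -0.3 -9.8] F [-0.4 -0.6 -0.7] w 13.9 q [ 0.24  0.57 -0.4   1.74  0.27  0.89 -0.28]
```

View pics/w5.png

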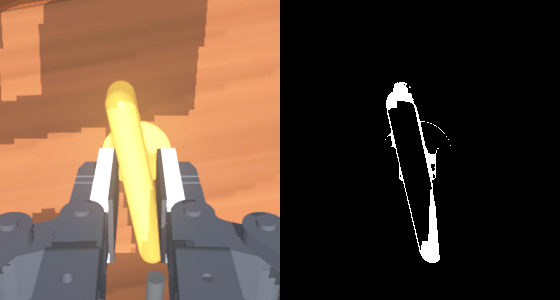

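The bar is tilted in the fork, with ends at full-image (300,243) and (332,402).

Run:
```python
from h import *
pose=np.load('pose.npy');d=load('wrist5')
e=[onz(d,p,.116) for p in((300,240),(331.5,405))];v=e[0]-e[1];print((e[0]+e[1])/2,np.linalg.norm(v),'latch',np.arctan2(v[1],v[0])-np.pi/2-pose[2],pose)
```

```text
[ 0.60614483 -0.032773    0.116     ] 0.06651231753583402 latch -0.0033392270093773324 [0.59261104 0.04480128 0.16116923]
```

The latch now reads 0.00 rad with the door still up. I'll go up, shut the fingers, square the tool to the cabinet and pass over behind the door.

Emit:
{"fn": "move_arm", "kwargs": {
  "plan": [
    {"dx":0,"dy":0,"dz":0,"rx":0,"ry":0,"rz":-4},
    {"dx":0,"dy":0,"dz":-15,"rx":0,"ry":0,"rz":0},
    {"dx":0,"dy":0,"dz":-15,"rx":0,"ry":0,"rz":0},
    {"dx":0,"dy":0,"dz":-36,"rx":0,"ry":0,"rz":-6},
    {"dx":0,"dy":0,"dz":-36,"rx":0,"ry":0,"rz":0},
    {"dx":0,"dy":0,"dz":-36,"rx":0,"ry":0,"rz":0},
    {"dx":0,"dy":0,"dz":-36,"rx":0,"ry":0,"rz":0},
    {"dx":0,"dy":0,"dz":-36,"rx":0,"ry":0,"rz":0},
    {"dx":0,"dy":0,"dz":-36,"rx":0,"ry":0,"rz":0},
    {"dx":0,"dy":0,"dz":-18,"rx":0,"ry":0,"rz":0},
    {"dx":0,"dy":0,"dz":0,"rx":0,"ry":0,"rz":0}
  ]
}}

```text
time: 6.65
position: [0.6029, -0.0341, 0.3813]
eef_rot: [0.993, 0.114, 0.002, 0.0]
contact_force: [-0.2, -0.3, -0.6]
width: 0.0141
```

```bash
python3 st.py -.045 .145 .355 0
```

```text
t 6.65 cab pos [ -2.5 -79.5 381.3] d tool mm [ -27.3 -226.9   26. ] rotvec deg [ 0.  -0.2  3.9] F [-0.2 -0.3 -0.6] w 14.1 q [ 0.31  0.37 -0.5   1.34  0.18  1.47  0.04]
```

Emit:
{"fn": "move_arm", "kwargs": {
  "plan": [
    {"dx":0,"dy":0,"dz":0,"rx":0,"ry":0,"rz":3.9},
    {"dx":0,"dy":0,"dz":0,"rx":0,"ry":0,"rz":0},
    {"dx":-6,"dy":-32,"dz":0,"rx":0,"ry":0,"rz":0},
    {"dx":-6,"dy":-32,"dz":0,"rx":0,"ry":0,"rz":0},
    {"dx":-6,"dy":-32,"dz":0,"rx":0,"ry":0,"rz":0},
    {"dx":-6,"dy":-32,"dz":0,"rx":0,"ry":0,"rz":0},
    {"dx":-6,"dy":-32,"dz":0,"rx":0,"ry":0,"rz":0},
    {"dx":-6,"dy":-32,"dz":0,"rx":0,"ry":0,"rz":0},
    {"dx":-6,"dy":-32,"dz":0,"rx":0,"ry":0,"rz":0},
    {"dx":0,"dy":0,"dz":0,"rx":0,"ry":0,"rz":0}
  ],
  "gripper": 255
}}

```text
time: 7.48
position: [0.5177, 0.1825, 0.3728]
eef_rot: [0.995, 0.097, -0.002, 0.003]
contact_force: [-0.3, 1.1, 0.4]
width: -0.0002
```

```bash
python3 st.py -.045 .145 .28 0
python3 - <<'E'
from h import *
from workcell import env
d=env.get_image('scene');np.savez('pics/scene6.npz',**d);a=d['frame'][:,:,::-1][40:400,180:480]
d=env.get_image('top');np.savez('pics/top6.npz',**d);b=d['frame'][:,:,::-1][80:340,190:430]
b=cv2.resize(b,None,fx=360/260,fy=360/260)
cv2.imwrite('pics/c6.png',np.hstack([a,b]))
E
```

```text
t 7.48 cab pos [-51.8 147.9 372.8] d tool mm [ 7.1  2.6 92.8] rotvec deg [0.3 0.2 1.9] F [-0.3  1.1  0.4] w -0.2 q [ 0.01  0.29 -0.6   1.48  0.17  1.42 -0.4 ]
```

View pics/c6.png

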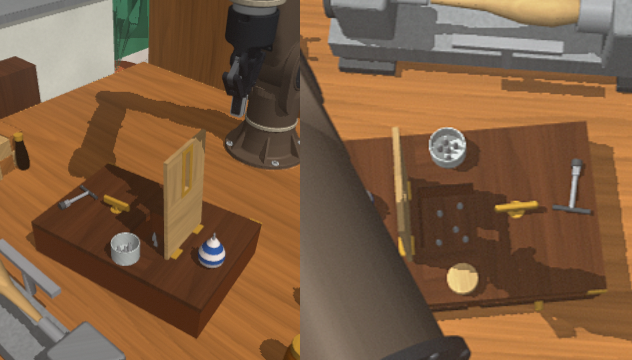

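The top view shows the bar lying along the slot line, with nothing disturbed and the tool behind the door. Descending behind it.

Emit:
{"fn": "move_arm", "kwargs": {
  "plan": [
    {"dx":7,"dy":0,"dz":20,"rx":0,"ry":0,"rz":1.5},
    {"dx":0,"dy":0,"dz":25,"rx":0,"ry":0,"rz":0},
    {"dx":0,"dy":0,"dz":25,"rx":0,"ry":0,"rz":0},
    {"dx":0,"dy":0,"dz":15,"rx":0,"ry":0,"rz":0},
    {"dx":0,"dy":10,"dz":0,"rx":0,"ry":0,"rz":0},
    {"dx":0,"dy":12,"dz":0,"rx":0,"ry":0,"rz":0},
    {"dx":0,"dy":12,"dz":0,"rx":0,"ry":0,"rz":0},
    {"dx":0,"dy":0,"dz":0,"rx":0,"ry":0,"rz":0}
  ]
}}

```text
time: 8.25
position: [0.5369, 0.1297, 0.2815]
eef_rot: [0.996, 0.083, -0.003, 0.008]
contact_force: [0.0, 0.3, -0.2]
width: 0.0001
```

```bash
python3 st.py -.045 .11 .28 0
```

```text
t 8.25 cab pos [-41.3  92.7 281.5] d tool mm [ -3.5 -17.3   1.3] rotvec deg [0.8 0.5 0.3] F [ 0.   0.3 -0.2] w 0.1 q [ 0.08  0.34 -0.56  1.63  0.2   1.23 -0.36]
```

Emit:
{"fn": "move_arm", "kwargs": {
  "plan": [
    {"dx":-3,"dy":9,"dz":1,"rx":0.8,"ry":0.5,"rz":0},
    {"dx":0,"dy":9,"dz":1.5,"rx":0,"ry":0,"rz":0},
    {"dx":0,"dy":9,"dz":2,"rx":0,"ry":0,"rz":0},
    {"dx":0,"dy":9,"dz":2.5,"rx":0,"ry":0,"rz":0},
    {"dx":0,"dy":9,"dz":3,"rx":0,"ry":0,"rz":0},
    {"dx":0,"dy":9,"dz":3.5,"rx":0,"ry":0,"rz":0},
    {"dx":0,"dy":0,"dz":0,"rx":0,"ry":0,"rz":0}
  ]
}}

```text
time: 8.83
position: [0.5455, 0.0692, 0.2693]
eef_rot: [0.997, 0.083, 0.001, 0.0]
contact_force: [-0.3, -0.0, 0.0]
width: 0.0
```

```bash
python3 st.py -.045 .034 .265 0
```

```text
t 8.83 cab pos [-42.6  31.6 269.3] d tool mm [-2.4 -2.4  4.3] rotvec deg [ 0.  -0.2  0.3] F [-0.3 -0.   0. ] w 0.0 q [ 0.19  0.34 -0.54  1.67  0.19  1.18 -0.24]
```

Emit:
{"fn": "move_arm", "kwargs": {
  "plan": [
    {"dx":-2,"dy":9,"dz":3.5,"rx":0,"ry":0,"rz":0},
    {"dx":0,"dy":9,"dz":4,"rx":0,"ry":0,"rz":0},
    {"dx":0,"dy":8.5,"dz":4.5,"rx":0,"ry":0,"rz":0},
    {"dx":0,"dy":8.5,"dz":5,"rx":0,"ry":0,"rz":0},
    {"dx":0,"dy":8,"dz":5.5,"rx":0,"ry":0,"rz":0}
  ]
}}

```text
time: 9.25
position: [0.5516, 0.0249, 0.2456]
eef_rot: [0.996, 0.085, 0.002, -0.0]
contact_force: [0.2, 1.2, 0.9]
width: 0.0
```

```bash
python3 st.py -.045 -.01 .245 0
python3 - <<'E'
from h import *
from workcell import env
exec(open('fit.py').read().split("if __name__")[0].split("uv=[")[0].replace("from h import *",""))
src=open('fit.py').read();exec(src[src.index('def lines'):src.index('if __name__')])
d=env.get_image('scene');pose=np.load('pose.npy')
im=overlay(d,pose,.95,0)[120:1140,540:1440];cv2.imwrite('pics/s7.png',cv2.resize(im,None,fx=.55,fy=.55,interpolation=cv2.INTER_AREA))
E
```

```text
t 9.25 cab pos [-43.7 -13.  245.6] d tool mm [-1.3 -3.   0.6] rotvec deg [-0.  -0.3  0.5] F [0.2 1.2 0.9] w 0.0 q [ 0.25  0.36 -0.53  1.7   0.2   1.13 -0.16]
```

View pics/s7.png

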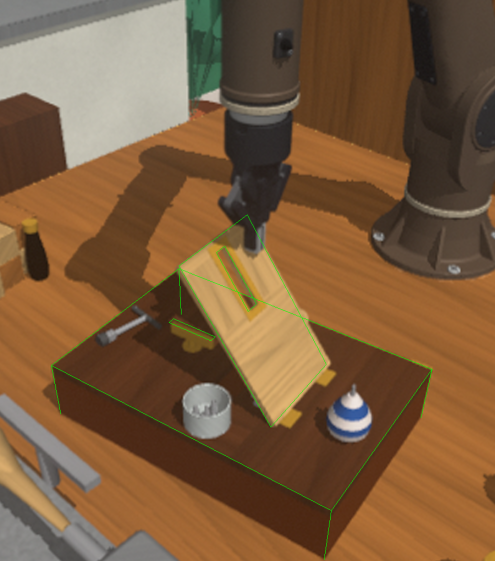

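The door follows: it sits at about 0.95 rad, and the overlay matches. I'll continue down the arc.

Emit:
{"fn": "move_arm", "kwargs": {
  "plan": [
    {"dx":-1,"dy":7.4,"dz":6,"rx":0,"ry":0,"rz":0},
    {"dx":0,"dy":7,"dz":6.3,"rx":0,"ry":0,"rz":0},
    {"dx":0,"dy":6.8,"dz":6.6,"rx":0,"ry":0,"rz":0},
    {"dx":0,"dy":6.4,"dz":7,"rx":0,"ry":0,"rz":0},
    {"dx":0,"dy":6.1,"dz":7.3,"rx":0,"ry":0,"rz":0},
    {"dx":0,"dy":5.8,"dz":7.5,"rx":0,"ry":0,"rz":0},
    {"dx":0,"dy":5.4,"dz":7.8,"rx":0,"ry":0,"rz":0}
  ]
}}

```text
time: 9.88
position: [0.559, -0.0262, 0.1913]
eef_rot: [0.996, 0.084, 0.002, 0.0]
contact_force: [-0.1, 0.7, -0.2]
width: 0.0
```

```bash
python3 st.py -.045 -.089 .098 0
```

```text
t 9.88 cab pos [-44.5 -64.7 191.3] d tool mm [-1.  24.3 93.3] rotvec deg [ 0.  -0.2  0.4] F [-0.1  0.7 -0.2] w 0.0 q [ 0.32  0.42 -0.5   1.76  0.23  1.02 -0.1 ]
```

Emit:
{"fn": "move_arm", "kwargs": {
  "plan": [
    {"dx":0,"dy":4,"dz":8,"rx":0,"ry":0,"rz":0},
    {"dx":0,"dy":4,"dz":8,"rx":0,"ry":0,"rz":0},
    {"dx":0,"dy":3.5,"dz":9,"rx":0,"ry":0,"rz":0},
    {"dx":0,"dy":3,"dz":9,"rx":0,"ry":0,"rz":0},
    {"dx":0,"dy":2.5,"dz":9,"rx":0,"ry":0,"rz":0},
    {"dx":0,"dy":2,"dz":9,"rx":0,"ry":0,"rz":0},
    {"dx":0,"dy":1,"dz":8,"rx":0,"ry":0,"rz":0}
  ]
}}

```text
time: 10.47
position: [0.563, -0.05, 0.1242]
eef_rot: [0.997, 0.083, 0.002, 0.001]
contact_force: [0.5, -0.1, 1.0]
width: 0.0002
```

```bash
python3 st.py -.045 -.089 .098 0
```

```text
t 10.47 cab pos [-44.5 -88.9 124.2] d tool mm [-0.6  0.1 26.2] rotvec deg [ 0.1 -0.2  0.3] F [ 0.5 -0.1  1. ] w 0.2 q [ 0.33  0.5  -0.47  1.82  0.28  0.89 -0.1 ]
```

Emit:
{"fn": "move_arm", "kwargs": {
  "plan": [
    {"dx":0,"dy":0,"dz":6,"rx":0,"ry":0,"rz":0},
    {"dx":0,"dy":0,"dz":6,"rx":0,"ry":0,"rz":0},
    {"dx":0,"dy":0,"dz":5,"rx":0,"ry":0,"rz":0},
    {"dx":0,"dy":0,"dz":5,"rx":0,"ry":0,"rz":0},
    {"dx":0,"dy":0,"dz":2,"rx":0,"ry":0,"rz":0}
  ]
}}

```text
time: 10.88
position: [0.5628, -0.0498, 0.0976]
eef_rot: [0.996, 0.084, 0.001, 0.001]
contact_force: [-12.9, -3.2, 42.3]
width: -0.0002
```

```bash
python3 st.py -.045 -.089 .098 0
```

```text
t 10.88 cab pos [-44.6 -88.6  97.6] d tool mm [-0.4  0.4 -0.4] rotvec deg [ 0.1 -0.1  0.4] F [-12.9  -3.2  42.3] w -0.2 q [ 0.32  0.53 -0.45  1.84  0.3   0.84 -0.12]
```

The door bottoms out at z = 0.0976 with 42 N, so it's shut. Easing off and going to the latch, fork opened to about 27 mm.

Emit:
{"fn": "move_arm", "kwargs": {
  "plan": [
    {"dx":0,"dy":0,"dz":-2,"rx":0,"ry":0,"rz":0},
    {"dx":0,"dy":0,"dz":0,"rx":0,"ry":0,"rz":0},
    {"dx":0,"dy":0,"dz":0,"rx":0,"ry":0,"rz":0},
    {"dx":0,"dy":0,"dz":-15,"rx":0,"ry":0,"rz":0},
    {"dx":0,"dy":0,"dz":-20,"rx":0,"ry":0,"rz":0},
    {"dx":0,"dy":0,"dz":-15,"rx":0,"ry":0,"rz":0},
    {"dx":0,"dy":0,"dz":0,"rx":0,"ry":0,"rz":0}
  ]
}}

```text
time: 11.47
position: [0.5619, -0.0481, 0.1501]
eef_rot: [0.996, 0.085, 0.0, 0.0]
contact_force: [-0.1, -0.1, 1.6]
width: 0.0
```

Emit:
{"fn": "move_arm", "kwargs": {
  "plan": [
    {"dx":15,"dy":-3,"dz":0,"rx":0,"ry":0,"rz":0},
    {"dx":15,"dy":-3,"dz":0,"rx":0,"ry":0,"rz":0},
    {"dx":12,"dy":-2,"dz":0,"rx":0,"ry":0,"rz":0},
    {"dx":0,"dy":0,"dz":0,"rx":0,"ry":0,"rz":0},
    {"dx":0,"dy":0,"dz":0,"rx":0,"ry":0,"rz":0}
  ],
  "gripper": 175
}}

```text
time: 11.88
position: [0.6024, -0.033, 0.1478]
eef_rot: [0.996, 0.084, -0.0, 0.001]
contact_force: [-0.4, 0.4, 0.1]
width: 0.0267
```

```bash
python3 st.py 0 -.08 .107 0
python3 - <<'E'
from h import *
from workcell import env
d=env.get_image('wrist');np.savez('pics/wrist8.npz',**d);a=d['frame'][:,:,::-1]
d=env.get_image('scene');np.savez('pics/scene8.npz',**d);b=cv2.resize(d['frame'][:,:,::-1][180:380,200:450],None,fx=1.2,fy=1.2)
a=cv2.resize(a[120:440,140:500],None,fx=1.2,fy=1.2);b=cv2.copyMakeBorder(b,0,a.shape[0]-b.shape[0],0,0,0)
cv2.imwrite('pics/w8.png',np.hstack([a,b]))
E
```

```text
t 11.88 cab pos [ -2.8 -78.4 147.8] d tool mm [ 2.8  1.6 40.8] rotvec deg [0.1 0.  0.4] F [-0.4  0.4  0.1] w 26.7 q [ 0.29  0.53 -0.47  1.7   0.28  0.98 -0.11]
```

View pics/w8.png

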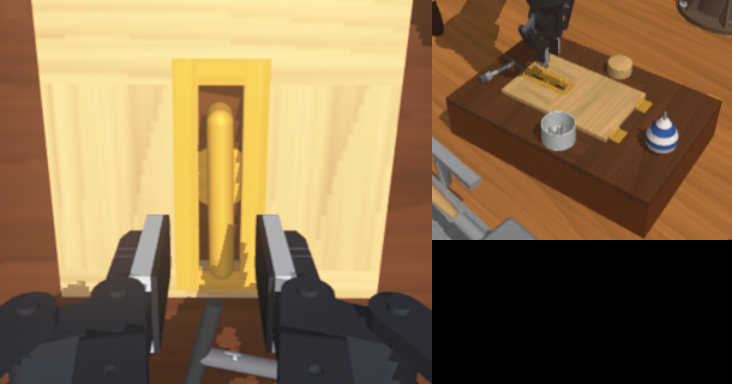

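The T stands up through the slot and the door lies flat. The bar is about 2.5 mm to +x, as computed. Descend, narrow the fork and turn counter-clockwise.

Emit:
{"fn": "move_arm", "kwargs": {
  "plan": [
    {"dx":2.8,"dy":1.5,"dz":10,"rx":0,"ry":0,"rz":0.4},
    {"dx":0,"dy":0,"dz":10,"rx":0,"ry":0,"rz":0},
    {"dx":0,"dy":0,"dz":6,"rx":0,"ry":0,"rz":0},
    {"dx":0,"dy":0,"dz":0,"rx":0,"ry":0,"rz":0}
  ]
}}

```text
time: 12.32
position: [0.6031, -0.0359, 0.1186]
eef_rot: [0.997, 0.08, -0.001, 0.001]
contact_force: [-1.4, -1.6, -0.7]
width: 0.0269
```

```bash
python3 st.py 0 -.08 .107 0
```

```text
t 12.32 cab pos [ -2.6 -81.3 118.6] d tool mm [ 2.7 -1.4 11.6] rotvec deg [ 0.1  0.1 -0.1] F [-1.4 -1.6 -0.7] w 26.9 q [ 0.28  0.56 -0.45  1.72  0.3   0.93 -0.13]
```

Emit:
{"fn": "move_arm", "kwargs": {
  "plan": [
    {"dx":3,"dy":-1.5,"dz":0,"rx":0,"ry":0,"rz":0},
    {"dx":0,"dy":0,"dz":6,"rx":0,"ry":0,"rz":0},
    {"dx":0.5,"dy":0,"dz":5,"rx":0,"ry":0,"rz":0},
    {"dx":0,"dy":0,"dz":0,"rx":0,"ry":0,"rz":0}
  ]
}}

```text
time: 12.65
position: [0.6058, -0.034, 0.1057]
eef_rot: [0.997, 0.08, -0.002, 0.001]
contact_force: [0.2, -0.0, 0.4]
width: 0.0268
```

```bash
python3 st.py 0 -.08 .107 0
```

```text
t 12.65 cab pos [  0.4 -79.9 105.7] d tool mm [-0.4  0.1 -1.3] rotvec deg [ 0.1  0.2 -0.1] F [ 0.2 -0.   0.4] w 26.8 q [ 0.27  0.58 -0.45  1.73  0.31  0.91 -0.14]
```

Emit:
{"fn": "move_arm", "kwargs": {
  "plan": [
    {"dx":0,"dy":0,"dz":0,"rx":0,"ry":0,"rz":0},
    {"dx":0,"dy":0,"dz":0,"rx":0,"ry":0,"rz":0},
    {"dx":0,"dy":0,"dz":0,"rx":0,"ry":0,"rz":0},
    {"dx":0,"dy":0,"dz":0,"rx":0,"ry":0,"rz":-5},
    {"dx":0,"dy":0,"dz":0,"rx":0,"ry":0,"rz":-5},
    {"dx":0,"dy":0,"dz":0,"rx":0,"ry":0,"rz":-5},
    {"dx":0,"dy":0,"dz":0,"rx":0,"ry":0,"rz":-5},
    {"dx":0,"dy":0,"dz":0,"rx":0,"ry":0,"rz":-5},
    {"dx":0,"dy":0,"dz":0,"rx":0,"ry":0,"rz":0}
  ],
  "gripper": 213
}}

```text
time: 13.4
position: [0.6055, -0.0335, 0.1063]
eef_rot: [0.953, 0.303, -0.002, 0.001]
contact_force: [0.5, -0.1, -1.5]
width: 0.0144
```

```bash
python3 st.py 0 -.08 .106 1.57
```

```text
t 13.4 cab pos [ 1.000e-01 -7.940e+01  1.063e+02] d tool mm [-0.4  0.5  0.3] rotvec deg [ -0.1   0.2 -63.9] F [ 0.5 -0.1 -1.5] w 14.4 q [ 0.34  0.6  -0.56  1.72  0.39  0.94  0.24]
```

Emit:
{"fn": "move_arm", "kwargs": {
  "plan": [
    {"dx":0,"dy":0,"dz":0,"rx":0,"ry":0,"rz":-5},
    {"dx":0,"dy":0,"dz":0,"rx":0,"ry":0,"rz":-5},
    {"dx":0,"dy":0,"dz":0,"rx":0,"ry":0,"rz":-5},
    {"dx":0,"dy":0,"dz":0,"rx":0,"ry":0,"rz":-5},
    {"dx":0,"dy":0,"dz":0,"rx":0,"ry":0,"rz":-5},
    {"dx":0,"dy":0,"dz":0,"rx":0,"ry":0,"rz":-5},
    {"dx":0,"dy":0,"dz":0,"rx":0,"ry":0,"rz":-5},
    {"dx":0,"dy":0,"dz":0,"rx":0,"ry":0,"rz":-5},
    {"dx":0,"dy":0,"dz":0,"rx":0,"ry":0,"rz":0}
  ]
}}

```text
time: 14.15
position: [0.6054, -0.0336, 0.1063]
eef_rot: [0.791, 0.612, -0.002, -0.0]
contact_force: [0.4, 0.1, -1.6]
width: 0.0139
```

```bash
python3 st.py 0 -.08 .106 1.57
```

```text
t 14.15 cab pos [  0.  -79.4 106.3] d tool mm [-0.5  0.2  0.3] rotvec deg [ -0.2   0.1 -23.7] F [ 0.4  0.1 -1.6] w 13.9 q [ 0.45  0.65 -0.74  1.71  0.51  0.99  0.84]
```

Emit:
{"fn": "move_arm", "kwargs": {
  "plan": [
    {"dx":0,"dy":0,"dz":0,"rx":0,"ry":0,"rz":-5},
    {"dx":0,"dy":0,"dz":0,"rx":0,"ry":0,"rz":-5},
    {"dx":0,"dy":0,"dz":0,"rx":0,"ry":0,"rz":-5},
    {"dx":0,"dy":0,"dz":0,"rx":0,"ry":0,"rz":-5},
    {"dx":0,"dy":0,"dz":0,"rx":0,"ry":0,"rz":-5},
    {"dx":0,"dy":0,"dz":0,"rx":0,"ry":0,"rz":-5},
    {"dx":0,"dy":0,"dz":0,"rx":0,"ry":0,"rz":0}
  ]
}}

```text
time: 14.73
position: [0.6054, -0.0337, 0.1064]
eef_rot: [0.611, 0.792, -0.002, -0.001]
contact_force: [0.3, 0.3, -1.0]
width: 0.0139
```

```bash
python3 st.py 0 -.08 .106 1.57
```

```text
t 14.73 cab pos [ -0.  -79.5 106.4] d tool mm [-0.5 -0.   0.4] rotvec deg [-0.2  0.1  5.5] F [ 0.3  0.3 -1. ] w 13.9 q [ 0.52  0.69 -0.86  1.71  0.6   1.03  1.28]
```

Rotate back 4° into the play, widen the fork slightly, rise and look.

Emit:
{"fn": "move_arm", "kwargs": {
  "plan": [
    {"dx":0,"dy":0,"dz":0,"rx":0,"ry":0,"rz":4},
    {"dx":0,"dy":0,"dz":0,"rx":0,"ry":0,"rz":0},
    {"dx":0,"dy":0,"dz":-8,"rx":0,"ry":0,"rz":0},
    {"dx":0,"dy":0,"dz":-15,"rx":0,"ry":0,"rz":0},
    {"dx":0,"dy":0,"dz":-30,"rx":0,"ry":0,"rz":0},
    {"dx":0,"dy":0,"dz":-30,"rx":0,"ry":0,"rz":0},
    {"dx":0,"dy":0,"dz":-30,"rx":0,"ry":0,"rz":0},
    {"dx":0,"dy":0,"dz":0,"rx":0,"ry":0,"rz":0}
  ],
  "gripper": 195
}}

```text
time: 15.4
position: [0.6046, -0.0333, 0.226]
eef_rot: [0.648, 0.762, -0.003, -0.002]
contact_force: [0.4, 1.1, 0.2]
width: 0.0198
```

```bash
python3 st.py 0 -.08 .2 1.57
python3 - <<'E'
from h import *
from workcell import env
d=env.get_image('wrist');np.savez('pics/wrist9.npz',**d);a=d['frame'][:,:,::-1]
d=env.get_image('scene');np.savez('pics/scene9.npz',**d);b=cv2.resize(d['frame'][:,:,::-1][180:440,180:520],(400,306))
a=cv2.resize(a,(400,300));a=cv2.copyMakeBorder(a,0,6,0,0,0)
cv2.imwrite('pics/w9.png',np.hstack([a,b]))
E
```

```text
t 15.4 cab pos [ -0.6 -79.  226. ] d tool mm [-0.9  0.8 26. ] rotvec deg [-0.4  0.1  0. ] F [0.4 1.1 0.2] w 19.8 q [ 0.55  0.57 -0.91  1.57  0.47  1.24  1.29]
```

View pics/w9.png

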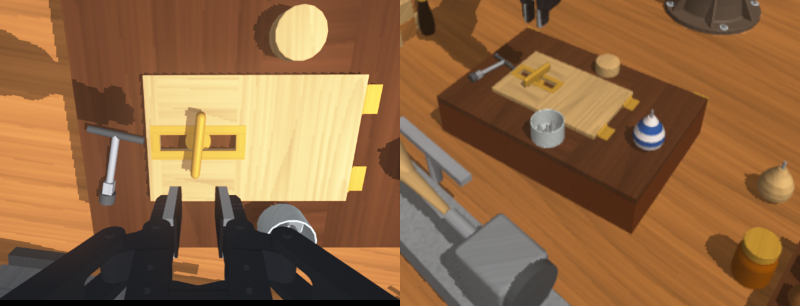

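The T lies across the slot, with ends at about (322,181) and (314,285) in full pixels. The door is flat and the bystanders are in place. A quick angle check, then hand in.

Run:
```python
from h import *
from workcell import env
pose=np.load('pose.npy');d=load('wrist9')
e=[onz(d,p,.116) for p in((322,181),(314,285))];v=e[0]-e[1];A=(np.arctan2(v[1],v[0])-np.pi/2-pose[2])%np.pi
print('latch',A,'len',np.linalg.norm(v),np.round(env.observe()['contact_force'],1))
if 1.35<A<1.7: print(env.finish_job())
```

```text
latch 1.4978614464314202 len 0.0688783863487539 [ 0.  -0.5 -0.1]
the job is handed in; nothing more can be done
None
```

The small door is shut and the T-latch is locked across its slot. I handed the job in at about 15.5 s of the 67 s allowed.

- **Latch turned in line:** I used the fingers as a loose fork to turn it from about 0.40 rad. It measured 0.00 rad in the wrist picture, with the door still up.
- **Door shut:** I swung it down along its arc until it stopped at z = 0.0976 m. The picture then showed the T up through the slot.
- **Latch turned across:** I turned it a quarter turn counter-clockwise. It measured about 1.50 rad at the end; at least 1.25 is needed.

In the last pictures the door lies flat, the arm is clear of everything, and the bystanders in view look unmoved. I judged that by eye rather than measuring it.

- **Camera disagreement:** the fixed top camera and the wrist camera differed by about 6 mm on the cabinet's position. I mostly used the wrist reading, and it fitted the contacts.
- **Bad angle reading:** the scene view's first latch angle (0.10 rad) was wrong because of other brass in the view, so I discarded it.
- **High press force:** pressing the door onto its stop briefly read 42 N upward (about 44 N in all) at the wrist. The fingertips did the pressing, but that is above the 40 N limit for the arm or the gripper's body. It should not count, since that limit names only the arm and body and the wrist limit is 120 N.
- **Picture budget:** I viewed 12 pictures, two over the 10.

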